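# Pull a gel cassette from its drying rack and stand it on the light viewer

## Robot

A 7-joint arm with a two-finger parallel gripper is mounted at the origin on a cart in front of the work surface, level with it; the furniture and walls round the work are solid. World frame = base frame: x ahead of the robot, y to its left, z up, the work surface at z = 0. Lengths are in m, angles in rad, forces in N, time in s.
With the tool pointing down it reaches from about 0.4 to 0.875 m from the base axis. Payload 4.4 kg.
Tool frame: the origin (TCP) lies between the finger pads; the fingertips stand 25 mm ahead of it and the grasp point (between the pads) lies 6 mm ahead of it (r.nose_length is the z of the fingertips in the tool frame, in m); z points along the fingers, y is the line along which they close (so a half turn about z gives the same grasp; the last joint's range is limited). The gripper opens to 85 mm and grips with 20 to 120 N. Pads are 22 mm wide; open, the fingers measure 114 mm over their backs; the gripper's body (76 mm by 85 mm) begins 54 mm behind the grasp point. The pads swing forward as they close: fully open they stand 13 mm farther back than shut.
Start: joints at [-1.384, 0.628, 0.038, 1.517, -0.027, 0.996, -0.02], TCP at [0.163, 0.629, 0.256] pointing down, gripper open.
Joint ranges: [-3.06, 3.06], [-0.37, 2.12], [-1.25, 1.32], [0.18, 2.47], [-1.1, 4.24], [0.23, 1.98], [-2.94, 2.94]. Speed limits (rad/s): [2.57, 2.57, 3.14, 3.14, 3.14, 3.14, 3.14].

## Interface

Orientations are given as a unit quaternion [w, x, y, z].
In Python, from station import r gives the robot as it stands.
- The arm moves only by the shell command python3 -m creep 'ROWS' [FORCE]. ROWS is text: rows parted by semicolons, each of 7 numbers parted by spaces: the turn, a rotation vector about the tool's x, y, z normalised to -1 to 1, where 1 is 0.1 rad, then the shift along the tool's x, y, z normalised to -1 to 1, where 1 is 20 mm, then the opening, from -1 (shut) to 1 (fully open). In form: rx ry rz dx dy dz gripper; .... A call has 1 to 12 rows; each row shifts and turns the commanded pose from where the row before left it, along the tool's axes as they then stand; what a row does not reach is not made up. A row lasts 1/10 s, in which the tool goes at most 50 mm and 8.59 degrees, less where a joint would pass 70% of its speed; a pose out of reach is approached as far as the arm can. A call with a number of a shift or a turn outside -1 to 1 is refused whole. A call with a gripper value outside its range is refused whole. The fingers move at their own pace and stop on an object; FORCE is the grip in N (left out, the last holds). Time passes only in rows, so rows that do not move let the fingers close. It gives the time, the measured TCP pose, the force, the opening and the grip force at its end, in the units of the state.
- r.state(): the state, without advancing time (a new reading comes with each control period).
- r.capture(name): name is "side" or "top" or "wrist"; returns a dict with "image" (420x560x3 uint8, blue, green, red), "vfov" (degrees; the focal length in pixels is half the picture's height over the tangent of half this angle, whatever the lens; pixels are square), "cx", "cy" (the principal point, pixels), "R" (3x3) and "t" (3): a world point X has camera coordinates R X + t; the wrist camera has in their place "mount" (4x4, takes a point from camera to tool coordinates, whose origin is the TCP and whose axes are the flange's). Camera axes: x right, y down, z forward; pixel columns grow to the right and rows downward; lengths in m; the calibration is good to about 2 mm. A picture is of the moment at which its call begins: read the wrist's pose just before it. There is no depth.
- r.close_job(): hands the job in; it is judged then, once.
The state is a dict: "time_s": time; "qpos": joint angles; "qd": joint speeds; "joint_efforts": joint torques, N m; "eef_pos": TCP position; "orientation": TCP orientation; "ft_force": force on the tool from outside, world axes, zero at the start; "torque": the same for the moment, N m; "width": finger opening in m; "gripper_force": force on a finger pad.
Only numpy, scipy, OpenCV 4.12 (cv2) and the standard library are available. Lean on these libraries where they do the work, as an engineer would, in place of code of your own. Each camera call takes 0.05 s, during which the arm holds its last target. There are 200 camera calls.

## Task

The finished gel, the thick cassette of two glass panes with the gel between them, is ready to be read. Holding it by its top edge, draw it out of the drying rack straight along its slanted slot without wrenching it, set it gently (no drop, no hard pressing) on the ledge of the slanted light viewer, slide it along until its side edge touches the end stop where the scale begins, and let go with it leaning back flush on the viewer's face. Leave the two thin plain glass plates in the rack and do not disturb the bottle, dish and timer.

Things in the scene. Friction and masses are not known exactly. Their poses are not given: they have to be found in the camera images.
- gel_cassette: gel cassette: two clear glass panes with black side spacers and a cream gel with dark bands between them; 110 wide (y) x 110 high (z) x 9 mm thick (x), about 0.22 kg. Origin: middle of the lower edge of its far (+x) face; the glass fills x -9..0, y -55..55, z 0..110 mm. z runs up the cassette along its slot; x is its face normal, away from the robot and slightly down in the rack
- cassette_mid (a point): centre of the gel cassette: half its thickness, width and height
- cassette_top (a point): middle of the cassette's top edge, 110 mm up from the lower edge, in mid-thickness; grip here, across the thickness
- glass_plate_a: plain clear glass plate, 110 x 110 mm, only 4 mm thick, in another slot of the rack; origin and axes as for the cassette (glass at x = -4..0 mm). To be left alone
- glass_plate_b: second plain glass plate, the same as the first. To be left alone
- plate_rack: fixed drying rack, base 176 x 150 mm, three slots 44 mm apart along its x; origin under the middle slot at worktop level, z up. Slots lean back 20 degrees (tops toward +x), floors 20 mm up. Each is a pair of white U-channels 62 mm high that take a plate's side edges: groove 11.5 mm wide, 7 mm overlap, 1 mm side play. The plates' upper 48 mm stand free
- leaf_mid (a point): knuckle of the leaf spring of the middle slot, 26 mm above the slot's floor in mid-width. A steel leaf spring 26 mm wide in each slot presses about 5 N on the plate's near face and drags on it when it is pulled; a plate is free once it has moved 62 mm along the slot
- viewer: fixed light viewer: grey base 112 x 200 mm carrying the slanted panel; origin under the base's centre at worktop level, front toward its -x
- view_panel: viewer's white panel, 188 mm wide, leaning back 25 degrees. Origin: inner corner of ledge top, face and end stop, 46 mm above the worktop. z runs up the face (66 mm high), y along the ledge away from the stop (to 178 mm), x into the panel. Ledge: plane z = 0, x -18.5..0, then a lip 4 mm high to x = -22. A cassette in place has its centre at (-4.5, 55, 55) mm
- end_stop: end stop, a grey block fixed at the end of the ledge where the scale begins, 10 mm wide (y -10..0), 22 mm deep (x -22..0), rising 36 mm above the ledge; its origin and axes are those of view_panel, its stop face is the plane y = 0 and looks along +y
- stain_bottle: dropper bottle, 33 mm across, 88 mm high, standing behind the work; origin at the middle of its foot; bystander
- petri_dish: covered petri dish, 60 mm across, 14 mm high; origin at the middle of its underside; bystander
- lab_timer: small white timer, 62 x 68 x 18 mm; origin at the middle of its underside; bystander

How it is judged:
On the way, in this order (a step that is already met when the one before it is completed fails the run):
1. the cassette, held by its top edge, has been drawn up clear of the rack's channels (z of cassette_mid in the frame of plate_rack above 0.14 m and contact force between gel_cassette and plate_rack below 0.1 N and distance between the grasp point and cassette_top below 0.05 m), for 0.1 s.
2. the cassette, low on the ledge, has been brought up to the end stop and touches it (contact force between gel_cassette and end_stop above 0.5 N and z of cassette_mid in the frame of view_panel below 0.062 m and y of cassette_mid in the frame of view_panel above 0.05 m), for 0.05 s.
At the end, for the whole second after the job is handed in: The cassette stands on the ledge, its lower edge down and its face flush on the viewer's face (centre within about 4 mm, parallel within 4 degrees), its side edge within 2.5 mm of the end stop, released and at rest; both plain plates are still in their slots within 12 mm (x of cassette_mid in the frame of view_panel between -0.0085 and -0.002 m and y of cassette_mid in the frame of view_panel between 0.052 and 0.0575 m and z of cassette_mid in the frame of view_panel between 0.051 and 0.0585 m and angle between the x axis of gel_cassette and the x axis of view_panel, either way round below 0.07 rad and angle between the z axis of gel_cassette and the z axis of view_panel, either way round below 0.07 rad and angle between gel_cassette's own z axis and vertical below 0.8 rad and linear speed of gel_cassette below 0.01 m/s and contact force between the fingers and gel_cassette below 0.1 N and distance of each of glass_plate_a, glass_plate_b from where it was at the start of the episode below 0.012 m); the robot touches nothing.
It fails at once if the cassette is knocked or pressed hard on the viewer (over 40 N) (contact force between gel_cassette and viewer above 40 N).
It fails at once if the cassette is wrenched in its slot (over 45 N between it and the rack) (contact force between gel_cassette and plate_rack above 45 N).
It fails at once if the cassette is dropped on the ledge (faster than 0.25 m/s in the last 15 mm) (z of cassette_mid in the frame of view_panel between 0.03 and 0.07 m and x of cassette_mid in the frame of view_panel between -0.025 and 0.01 m and y of cassette_mid in the frame of view_panel between 0 and 0.18 m and linear speed of gel_cassette above 0.25 m/s).
It fails at once if a plain glass plate is pulled up or shifted by more than 25 mm (distance of any of glass_plate_a, glass_plate_b from where it was at the start of the episode above 0.025 m).
It fails at once if the bottle, dish or timer is shifted by more than 30 mm or tipped over (distance of any of stain_bottle, petri_dish, lab_timer from where it was at the start of the episode above 0.03 m or angle between stain_bottle's own z axis and vertical above 0.5 rad).
It also fails if it takes over 48 s, if anything falls off the work surface, if the arm or the gripper's body presses on something with over 40 N, if the wrist force passes 120 N, or if a joint passes its speed limit or range.

## Working session

There is one attempt and no reset: what is moved stays moved. The work goes in short steps, Python scripts to look and compute and a shell command to move; the robot and the scene stay as the last step left them, time stands still between calls to the robot, and variables do not carry over. Pictures are saved under pics/ and viewed, at most 11 in all, crops included, and the job is handed in when it is done.

```bash
ls; mkdir -p pics; python3 - <<'E'
from station import r
import cv2,json,numpy as np
for n in ("side","top"):
    c=r.capture(n); cv2.imwrite(f"pics/{n}0.png",c["image"]); np.save(f"pics/{n}0.npy",{k:v for k,v in c.items() if k!="image"},allow_pickle=True)
    print(n,{k:np.round(v,4).tolist() for k,v in c.items() if k!="image"})
print(r.state())
E
```

```text
pics
side {'vfov': 51.138, 'cx': 284.6323, 'cy': 203.2556, 'R': [[-0.9666, -0.2561, 0.0102], [-0.1407, 0.4967, -0.8565], [0.2142, -0.8293, -0.5161]], 't': [0.5517, 0.2389, 0.7017]}
top {'vfov': 53.4824, 'cx': 280.265, 'cy': 213.1413, 'R': [[0.0971, -0.9953, -0.0015], [-0.974, -0.0947, -0.2059], [0.2048, 0.0215, -0.9786]], 't': [-0.1952, 0.5886, 0.9571]}
{'time_s': 0.1, 'qpos': array([-1.38381084,  0.62926891,  0.03844336,  1.51820075, -0.02700367,
        0.99627713, -0.01998021]), 'qd': array([ 8.25866557e-06, -2.02773252e-03,  1.98732109e-03, -2.55394512e-03,
        1.25885326e-03,  1.08585240e-03,  5.22098239e-04]), 'joint_efforts': array([ 3.35592500e-03, -5.64528966e+01,  1.23091355e+00, -1.93968183e+01,
        1.13901045e-02,  5.42391077e-03,  4.60928106e-05]), 'eef_pos': array([0.16241377, 0.62889079, 0.25549257]), 'orientation': array([-9.73892808e-05,  1.26046310e-01,  9.92024021e-01, -8.12347733e-04]), 'ft_force': array([-0.0915272 ,  0.29509944,  0.73154036]), 'torque': array([ 0.0065796 , -0.01232929,  0.04063595]), 'gripper_force': 0.0, 'width': 0.08549948523882754}
```

View pics/side0.png

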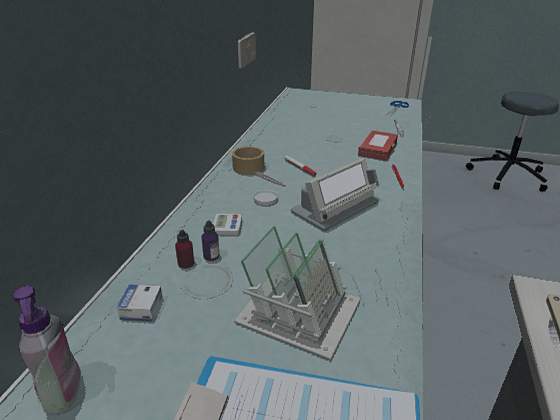

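View pics/top0.png

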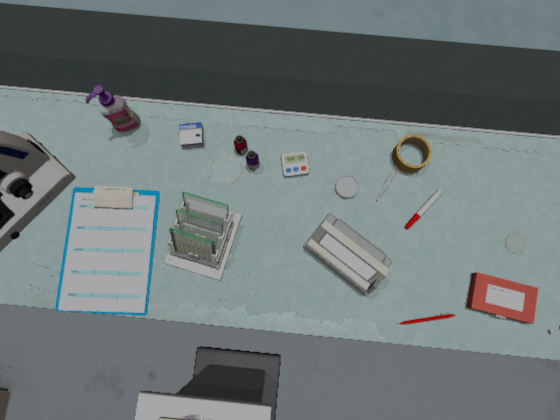

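```bash
python3 - <<'E'
import cv2,numpy as np
s=cv2.imread("pics/side0.png");t=cv2.imread("pics/top0.png")
R=lambda i,x,y,w,h,k:cv2.resize(i[y:y+h,x:x+w],None,fx=k,fy=k,interpolation=cv2.INTER_CUBIC)
c=np.zeros((600,800,3),np.uint8)
a=R(s,230,220,133,140,3);c[:a.shape[0],:399]=a
b=R(t,155,185,100,100,4);c[:400,400:800]=b
cv2.imwrite("pics/rack.png",c)
c=np.zeros((600,800,3),np.uint8)
a=R(s,285,150,100,80,4);c[:320,:400]=a
b=R(t,298,205,100,100,4);c[:400,400:]=b
cv2.imwrite("pics/view.png",c)
E
```

```text
(no output)
```

View pics/rack.png

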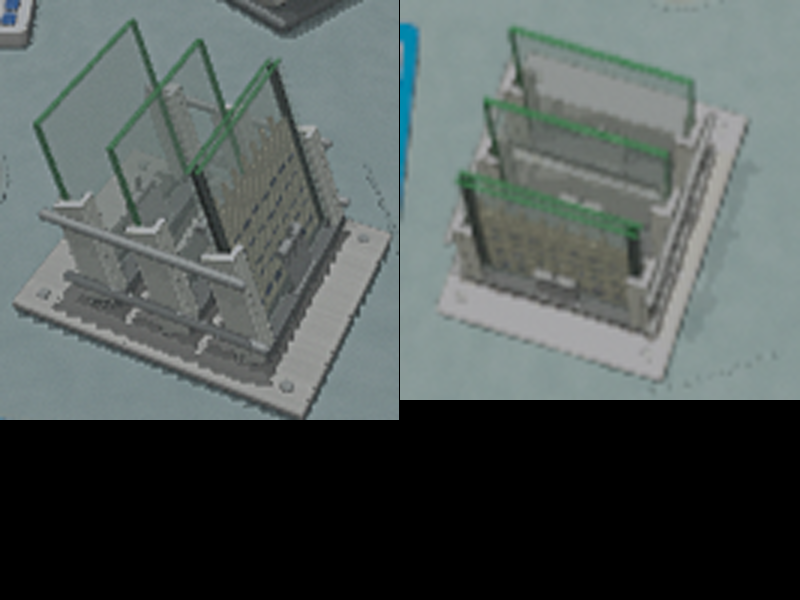

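View pics/view.png

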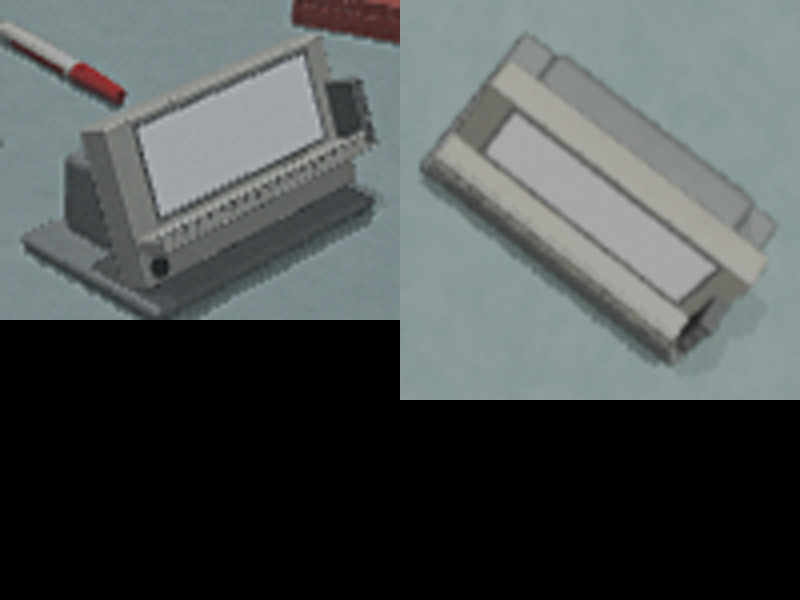

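The cassette is in the slot nearest the robot: its top edge runs about (465,181)–(637,230) in the top crop and (194,170)–(273,64) in the side crop. The end stop is at the viewer's −y end, around (692,330) in the top crop. Next I triangulate.

```bash
cat > h.py <<'E'
import numpy as np
from scipy.spatial.transform import Rotation as Ro
C={n:np.load(f"pics/{n}0.npy",allow_pickle=True).item() for n in("side","top")}
def ray(c,p,R=None,t=None):
    R=c["R"] if R is None else R; t=c["t"] if t is None else t
    R=np.array(R);t=np.array(t);f=210/np.tan(np.radians(c["vfov"]/2))
    d=R.T@np.array([(p[0]-c["cx"])/f,(p[1]-c["cy"])/f,1]); return -R.T@t,d/np.linalg.norm(d)
def tri(rays):
    A=sum(np.eye(3)-np.outer(d,d) for o,d in rays);b=sum((np.eye(3)-np.outer(d,d))@o for o,d in rays)
    X=np.linalg.solve(A,b);return X,[np.linalg.norm((np.eye(3)-np.outer(d,d))@(X-o)) for o,d in rays]
def wristcam(c,pos,quat):
    T=np.eye(4);T[:3,:3]=Ro.from_quat(quat,scalar_first=True).as_matrix();T[:3,3]=pos
    M=np.linalg.inv(T@np.array(c["mount"]));return M[:3,:3],M[:3,3]
def proj(c,X,R=None,t=None):
    R=np.array(c["R"] if R is None else R);t=np.array(c["t"] if t is None else t)
    f=210/np.tan(np.radians(c["vfov"]/2));v=R@X+t;return np.array([c["cx"]+f*v[0]/v[2],c["cy"]+f*v[1]/v[2]])
E
python3 - <<'E'
from h import *
np.set_printoptions(precision=4,suppress=True)
def go(name,pts,sf,tf):
    o={}
    for k,(s,t) in pts.items():
        X,e=tri([ray(C["side"],sf(s)),ray(C["top"],tf(t))]);o[k]=X;print(name,k,X,"res mm",np.round(np.array(e)*1e3,1))
    return o
S=lambda p:(230+p[0]/3-.33,220+p[1]/3-.33);T=lambda p:(155+(p[0]-400)/4-.37,185+p[1]/4-.37)
a=go("rack",{"c+y":((194,170),(464,181)),"c-y":((274,65),(638,230)),"a+y":((109,150),(489,103)),"a-y":((200,42),(669,154)),"b+y":((37,125),(513,32)),"b-y":((133,22),(693,81)),"base-x+y":((302,415),(442,310)),"base-x-y":((389,238),(662,378))},S,T)
for k in("c","a","b"):
    v=a[k+"+y"]-a[k+"-y"];print(k,np.linalg.norm(v),np.degrees(np.arctan2(-v[0],v[1])),(a[k+"+y"]+a[k+"-y"])/2)
v=a["base-x+y"]-a["base-x-y"];print(np.linalg.norm(v),np.degrees(np.arctan2(-v[0],v[1])))
S=lambda p:(285+p[0]/4-.37,150+p[1]/4-.37);T=lambda p:(298+(p[0]-400)/4-.37,205+p[1]/4-.37)
b=go("view",{"ul":((137,125),(512,112)),"ur":((307,57),(718,268)),"lr":((323,135),(683,303)),"ll":((163,215),(487,150)),"lipL":((152,240),(424,165)),"top+y":((103,130),(512,68))},S,T)
for p,q in(("ul","ur"),("ll","lr"),("ul","ll"),("ur","lr")):
    v=b[p]-b[q];print(p,q,np.linalg.norm(v),v/np.linalg.norm(v),np.degrees(np.arctan2(-v[0],v[1])))
E
```

```text
rack c+y [0.5289 0.1054 0.1241] res mm [0.1 0.1]
rack c-y [0.509  0.0036 0.1224] res mm [1.8 1.8]
rack a+y [0.5757 0.0987 0.1214] res mm [0.1 0.1]
rack a-y [ 0.5546 -0.0082  0.1216] res mm [1.4 1.4]
rack b+y [0.6181 0.0907 0.1226] res mm [0.2 0.2]
rack b-y [ 0.5978 -0.0168  0.1222] res mm [1.8 1.8]
rack base-x+y [0.4615 0.1406 0.0044] res mm [1.4 1.4]
rack base-x-y [ 0.433  -0.0027  0.0042] res mm [1.3 1.3]
c 0.10372386764745714 -11.034720453790458 [0.519  0.0545 0.1233]
a 0.10904461725249294 -11.16912650513705 [0.5651 0.0453 0.1215]
b 0.1094444882719884 -10.695541591131947 [0.608  0.037  0.1224]
0.14611434307009608 -11.262489402676684
view ul [ 0.5596 -0.2474  0.1018] res mm [0.9 0.9]
view ur [ 0.4804 -0.3719  0.0963] res mm [2.4 2.4]
view lr [ 0.4633 -0.3624  0.0497] res mm [0.8 0.8]
view ll [ 0.5419 -0.2387  0.0518] res mm [2.3 2.3]
view lipL [ 0.5349 -0.2008  0.0574] res mm [4.2 4.2]
view top+y [ 0.5823 -0.2461  0.0971] res mm [4.9 4.9]
ul ur 0.14767465250265435 [0.5365 0.8431 0.0374] -32.46901239861385
ll lr 0.14657214483496103 [0.536  0.8441 0.0143] -32.41505976435519
ul ll 0.053721570330730814 [ 0.3291 -0.1618  0.9303] -116.17818253365674
ur lr 0.0504674579813764 [ 0.3372 -0.1877  0.9225] -119.1015786623577
```

```bash
cat >> h.py <<'E'
def frame(yaw,lean): # x into panel/away, y along, z up the slot
    c,s=np.cos(np.radians(yaw)),np.sin(np.radians(yaw));a=np.radians(lean)
    z=np.array([np.sin(a)*c,np.sin(a)*s,np.cos(a)]);y=np.array([-s,c,0]);return np.column_stack([np.cross(y,z),y,z])
def toolR(F,sg): # tool z=-z, tool y=sg*x
    z=-F[:,2];y=sg*F[:,0];return np.column_stack([np.cross(y,z),y,z])
def plan(R,P,s=None):
    from station import r
    s=s or r.state();Rc=Ro.from_quat(s["orientation"],scalar_first=True).as_matrix();P=np.array(P)
    d=P-s["eef_pos"]
    print("rot rows(0.1rad)",np.round(Ro.from_matrix(Rc.T@R).as_rotvec()/.1,2),"shift rows(20mm) final axes",np.round(R.T@d/.02,2),"cur axes",np.round(Rc.T@d/.02,2))
CT=np.array([.519,.0545,.1233]);CF=frame(-11.1,20)
VF=frame(-32.4,25);VO=np.array([.4549,-.3688,.046])
E
python3 - <<'E'
from h import *
from station import r
s=r.state();print(Ro.from_quat(s["orientation"],scalar_first=True).as_matrix().round(3))
for g in(1,-1): plan(toolR(CF,g),CT+.12*CF[:,2])
for g in(1,-1): print(toolR(CF,g).round(3))
for n in C: print(n,proj(C[n],VO))
E
```

```text
[[-0.968  0.25  -0.   ]
 [ 0.25   0.968 -0.002]
 [-0.    -0.002 -1.   ]]
rot rows(0.1rad) [ 2.78  2.65 14.95] shift rows(20mm) final axes [-24.75  23.9   -7.66] cur axes [-26.49 -23.23   1.01]
rot rows(0.1rad) [ -2.69   2.83 -16.12] shift rows(20mm) final axes [ 24.75 -23.9   -7.66] cur axes [-26.49 -23.23   1.01]
[[ 0.193  0.922 -0.336]
 [ 0.981 -0.181  0.066]
 [ 0.    -0.342 -0.94 ]]
[[-0.193 -0.922 -0.336]
 [-0.981  0.181  0.066]
 [ 0.     0.342 -0.94 ]]
side [368.61778857 183.8971182 ]
top [370.52745072 284.60671189]
```

```bash
python3 -m creep '.18 .18 1 0 0 0 -.3;.18 .18 1 0 0 0 -.3;.18 .18 1 0 0 0 -.3;.18 .18 1 0 0 0 -.3;.18 .18 1 0 0 0 -.3;.18 .18 1 0 0 0 -.3;.18 .18 1 0 0 0 -.3;.18 .18 1 0 0 0 -.3;.18 .18 1 0 0 0 -.3;.18 .18 1 0 0 0 -.3;.18 .18 1 0 0 0 -.3;.18 .18 1 0 0 0 -.3'
python3 -m creep '.2 .17 1 0 0 0 -.3;.2 .17 1 0 0 0 -.3;.2 .15 .95 0 0 0 -.3;0 0 0 -.9 .87 -.27 -.3;0 0 0 -.9 .87 -.27 -.3;0 0 0 -.9 .87 -.27 -.3;0 0 0 -.9 .87 -.27 -.3;0 0 0 -.9 .87 -.27 -.3;0 0 0 -.9 .87 -.27 -.3;0 0 0 -.9 .87 -.27 -.3;0 0 0 -.9 .87 -.27 -.3;0 0 0 -.9 .87 -.27 -.3'
python3 -c "
from h import *
plan(toolR(CF,1),CT+.12*CF[:,2])"
```

```text
time_s: 1.3
eef_pos: [0.1625, 0.6291, 0.2557]
orientation: [-0.113, 0.662, 0.736, -0.088]
ft_force: [0.8, -0.1, -0.2]
width: 0.0297
gripper_force: 0.0
time_s: 2.5
eef_pos: [0.2924, 0.4379, 0.2468]
orientation: [-0.137, 0.76, 0.626, -0.109]
ft_force: [0.7, 0.2, -0.0]
width: 0.0299
gripper_force: 0.0
rot rows(0.1rad) [-0.03 -0.04  0.02] shift rows(20mm) final axes [-16.63  16.03  -5.26] cur axes [-16.64  15.98  -5.38]
```

```bash
python3 -m creep '0 0 0 -.92 .89 -.29 -.3;0 0 0 -.92 .89 -.29 -.3;0 0 0 -.92 .89 -.29 -.3;0 0 0 -.92 .89 -.29 -.3;0 0 0 -.92 .89 -.29 -.3;0 0 0 -.92 .89 -.29 -.3;0 0 0 -.92 .89 -.29 -.3;0 0 0 -.92 .89 -.29 -.3;0 0 0 -.92 .89 -.29 -.3;0 0 0 -.92 .89 -.29 -.3;0 0 0 -.92 .89 -.29 -.3;0 0 0 -.92 .89 -.29 -.3'
python3 -m creep '0 0 0 -.9 .9 -.3 -.3;0 0 0 -.9 .9 -.3 -.3;0 0 0 -.9 .87 -.3 -.3;0 0 0 -.9 .85 -.3 -.3;0 0 0 -.9 .8 -.3 -.3;0 0 0 -.5 .5 -.2 -.3;0 0 0 0 0 0 -.3;0 0 0 0 0 0 -.3'
python3 - <<'E'
from h import *
from station import r
import cv2
s=r.state();plan(toolR(CF,1),CT+.12*CF[:,2],s)
c=r.capture("wrist");cv2.imwrite("pics/w1.png",c["image"]);print(np.array(c["mount"]).round(3),s["qpos"].round(2))
c={k:v for k,v in c.items() if k!="image"};c["R"],c["t"]=wristcam(c,s["eef_pos"],s["orientation"]);np.save("pics/w1.npy",c,allow_pickle=True)
for y in(-.055,.055): print(proj(c,CT+CF[:,1]*y))
E
```

```text
time_s: 3.7
eef_pos: [0.4702, 0.1782, 0.2373]
orientation: [-0.137, 0.76, 0.626, -0.109]
ft_force: [0.2, -0.4, -0.8]
width: 0.0302
gripper_force: 0.0
time_s: 4.5
eef_pos: [0.5505, 0.0623, 0.2355]
orientation: [-0.138, 0.76, 0.626, -0.109]
ft_force: [0.2, 0.2, -0.0]
width: 0.03
gripper_force: 0.0
rot rows(0.1rad) [-0.04 -0.06  0.03] shift rows(20mm) final axes [-0.69  0.54 -0.22] cur axes [-0.69  0.54 -0.23]
[[ 0.    -0.954 -0.299  0.077]
 [ 1.     0.     0.     0.   ]
 [-0.    -0.299  0.954 -0.117]
 [ 0.     0.     0.     1.   ]] [-0.33  0.72  0.4   1.53 -0.34  1.31 -0.01]
[295.37484469 292.08282428]
[297.39282194 168.75980139]
```

View pics/w1.png

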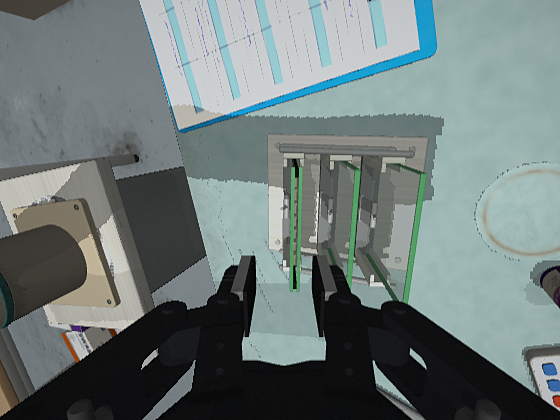

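The wrist view shows the cassette edge-on at columns ~291–300, rows ~158–291, between the fingers. I'll measure that edge precisely.

```bash
python3 - <<'E'
import cv2,numpy as np
from h import *
im=cv2.imread("pics/w1.png");hsv=cv2.cvtColor(im,cv2.COLOR_BGR2HSV)
m=cv2.inRange(hsv,(45,60,30),(80,255,255))
for y in list(range(152,180,3))+list(range(180,300,10))+[286,288,292,294,296]:
    x=np.where(m[y,280:312])[0]+280; print(y,x.tolist())
c=np.load("pics/w1.npy",allow_pickle=True).item()
n=CF[:,0]
E
```

```text
152 []
155 []
158 []
161 []
164 []
167 [291, 292, 293, 294, 299, 300, 301, 302]
170 [291, 292, 293, 294, 299, 300, 301, 302]
173 [291, 292, 293, 294, 299, 300, 301, 302]
176 [291, 292, 293, 294, 298, 299, 300, 301, 302]
179 [291, 292, 293, 294, 299, 300, 301, 302]
180 [291, 292, 293, 294, 299, 300, 301, 302]
190 [291, 292, 293, 294, 298, 299, 300, 301]
200 [291, 292, 293, 294, 298, 299, 300, 301]
210 [291, 292, 293, 298, 299, 300, 301]
220 [290, 291, 292, 293, 298, 299, 300, 301]
230 [290, 291, 292, 293, 298, 299, 300]
240 [290, 291, 292, 293, 297, 298, 299, 300]
250 [290, 291, 292, 293, 297, 298, 299, 300]
260 [290, 291, 292, 293, 297, 298, 299, 300]
270 [290, 291, 292, 293, 297, 298, 299]
280 [290, 291, 292, 297, 298, 299]
290 [290, 291, 292, 296, 297, 298, 299]
286 [290, 291, 292, 296, 297, 298, 299]
288 [290, 291, 292, 296, 297, 298, 299]
292 []
294 []
296 []
```

```bash
sed -i 's/^VF=/CT=CT+CF@np.array([-.0006,.0017,0])\nVF=/' h.py; python3 -m creep '-.04 -.06 .03 -.3 .25 0 -.3;0 0 0 -.3 .26 0 -.3;0 0 0 0 0 .6 -.3;0 0 0 0 0 .6 -.3;0 0 0 0 0 .6 -.3;0 0 0 0 0 .6 -.3;0 0 0 0 0 .6 -.3;0 0 0 0 0 0 -.3;0 0 0 0 0 0 -.3;0 0 0 0 0 0 -.3'
python3 - <<'E'
from h import *
from station import r
import cv2
s=r.state();plan(toolR(CF,1),CT-.003*CF[:,2],s)
c=r.capture("wrist");im=c["image"];cv2.imwrite("pics/w2.png",im)
c["R"],c["t"]=wristcam(c,s["eef_pos"],s["orientation"])
for y in(-.055,0,.055): print(proj(c,CT+CF[:,1]*y))
m=cv2.inRange(cv2.cvtColor(im,cv2.COLOR_BGR2HSV),(45,60,30),(80,255,255))
for y in range(100,360,20):
    x=np.where(m[y,240:350])[0]+240; print(y,x.min() if len(x) else '',x.max() if len(x) else '')
E
```

```text
time_s: 5.55
eef_pos: [0.5385, 0.0515, 0.1763]
orientation: [-0.133, 0.761, 0.626, -0.11]
ft_force: [-0.7, 1.1, 0.0]
width: 0.03
gripper_force: 0.0
rot rows(0.1rad) [ 0.02  0.01 -0.01] shift rows(20mm) final axes [ 0.05 -0.05  2.98] cur axes [ 0.05 -0.06  2.98]
[281.22030422 319.27375956]
[280.93988321 245.71611569]
[280.60566299 158.04632379]
100  
120  
140  
160 273 288
180 273 287
200 273 287
220 274 287
240 274 287
260 274 328
280 274 287
300 274 287
320 274 287
340
```

```bash
python3 -m creep '0 0 0 .05 -.05 .6 -.3;0 0 0 0 0 .6 -.3;0 0 0 0 0 .6 -.3;0 0 0 0 0 .6 -.3;0 0 0 0 0 .5 -.3;0 0 0 0 0 0 -.3;0 0 0 0 0 0 -.3'
python3 -m creep '0 0 0 0 0 0 -.6;0 0 0 0 0 0 -.7;0 0 0 0 0 0 -.75;0 0 0 0 0 0 -.8;0 0 0 0 0 0 -1;0 0 0 0 0 0 -1;0 0 0 0 0 0 -1;0 0 0 0 0 0 -1' 25
python3 -c "
from h import *
plan(toolR(CF,1),CT-.003*CF[:,2])"
```

```text
time_s: 6.3
eef_pos: [0.5176, 0.0564, 0.1213]
orientation: [-0.133, 0.761, 0.625, -0.111]
ft_force: [-0.2, 0.6, 0.7]
width: 0.03
gripper_force: 0.0
time_s: 7.1
eef_pos: [0.5175, 0.0566, 0.122]
orientation: [-0.134, 0.761, 0.625, -0.111]
ft_force: [-1.9, 0.0, 5.4]
width: 0.0087
gripper_force: 25.7
rot rows(0.1rad) [ 0.    0.01 -0.01] shift rows(20mm) final axes [-0.    0.04  0.06] cur axes [-0.    0.04  0.06]
```

```bash
python3 -m creep '0 0 0 0 0 0 -1;0 0 0 0 0 0 -1;0 0 0 0 0 -.1 -1;0 0 0 0 0 -.15 -1;0 0 0 0 0 -.2 -1;0 0 0 0 0 -.2 -1' 50
python3 -c "
from h import *
plan(toolR(CF,1),CT-.003*CF[:,2])"
```

```text
time_s: 7.7
eef_pos: [0.5215, 0.0557, 0.1335]
orientation: [-0.134, 0.761, 0.625, -0.111]
ft_force: [-3.4, 0.8, -8.5]
width: 0.0081
gripper_force: 48.6
rot rows(0.1rad) [-0.01  0.02 -0.01] shift rows(20mm) final axes [0.   0.04 0.67] cur axes [0.   0.04 0.67]
```

```bash
python3 -m creep '0 0 0 0 0 -.3 -1;0 0 0 0 0 -.35 -1;0 0 0 0 0 -.35 -1;0 0 0 0 0 -.35 -1;0 0 0 0 0 -.35 -1;0 0 0 0 0 -.35 -1'
python3 -m creep '0 0 0 0 0 -.35 -1;0 0 0 0 0 -.35 -1;0 0 0 0 0 -.4 -1;0 0 0 0 0 -.4 -1;0 0 0 0 0 -.5 -1;0 0 0 0 0 -.5 -1;0 0 0 0 0 -.4 -1;0 0 0 0 0 0 -1;0 0 0 0 0 0 -1'
python3 - <<'E'
from h import *
from station import r
import cv2
s=r.state();plan(toolR(CF,1),CT-.003*CF[:,2],s)
c=r.capture("side");cv2.imwrite("pics/s3.png",c["image"])
a=cv2.resize(c["image"][150:340,230:390],None,fx=3,fy=3,interpolation=cv2.INTER_CUBIC);cv2.imwrite("pics/s3c.png",a)
E
```

```text
time_s: 8.3
eef_pos: [0.5362, 0.053, 0.1735]
orientation: [-0.133, 0.761, 0.625, -0.11]
ft_force: [-3.6, 1.1, -2.7]
width: 0.0084
gripper_force: 49.5
time_s: 9.2
eef_pos: [0.5553, 0.0492, 0.227]
orientation: [-0.133, 0.761, 0.625, -0.11]
ft_force: [-0.3, 0.8, -2.0]
width: 0.0079
gripper_force: 49.9
rot rows(0.1rad) [ 0.01  0.01 -0.01] shift rows(20mm) final axes [-0.01  0.02  5.65] cur axes [-0.    0.02  5.65]
```

View pics/s3c.png

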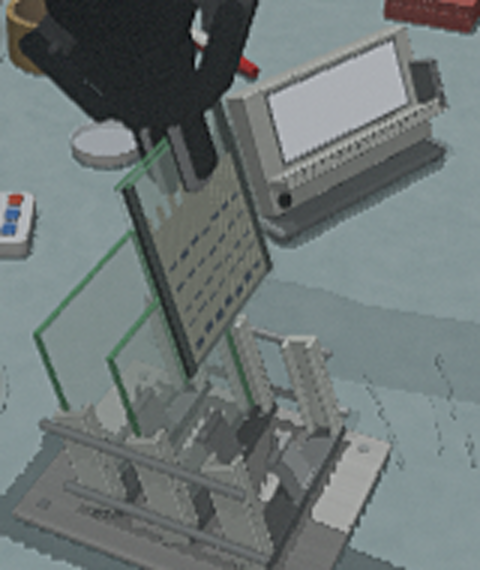

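```bash
python3 - <<'E'
from h import *
from station import r
s=r.state();R=Ro.from_quat(s["orientation"],scalar_first=True).as_matrix();F=np.column_stack([R[:,1],R[:,0],-R[:,2]])
P=s["eef_pos"]
for sl in(0,.01): print([proj(C["side"],P+F@np.array([-.0045,y,z+.003-sl])).round(1).tolist() for y,z in((.055,-.11),(-.055,-.11),(.055,0))])
plan(toolR(VF,1),VO+VF@np.array([-.015,.085,.202]),s)
print("pos",VO+VF@np.array([-.015,.085,.202]),P)
E
```

```text
[[295.7, 277.3], [322.9, 238.8], [273.1, 212.9]]
[[297.6, 282.8], [324.5, 243.8], [275.2, 219.1]]
rot rows(0.1rad) [0.87 1.43 3.42] shift rows(20mm) final axes [-16.08   9.39  -4.86] cur axes [-18.82   3.63  -1.75]
pos [ 0.5610463  -0.3354907   0.23541345] [0.55500673 0.04930316 0.22671513]
```

```bash
python3 -m creep '0 0 0 0 0 -.6 -1;0 0 0 0 0 -.8 -1;0 0 0 0 0 -.8 -1;0 0 0 0 0 -.6 -1;.11 .18 .43 -.3 0 0 -1;.11 .18 .43 -.6 0 0 -1;.11 .18 .43 -.7 0 0 -1;.11 .18 .43 -.7 0 0 -1;.11 .18 .43 -.7 0 0 -1;.11 .18 .43 -.7 0 0 -1;.11 .18 .43 -.7 0 0 -1;.11 .18 .43 -.7 0 0 -1'
python3 -c "
from h import *
plan(toolR(VF,1),VO+VF@np.array([-.015,.085,.202]))"
```

```text
time_s: 10.45
eef_pos: [0.5365, -0.0501, 0.2794]
orientation: [-0.191, 0.857, 0.468, -0.104]
ft_force: [-0.1, -0.2, -2.6]
width: 0.008
gripper_force: 49.9
rot rows(0.1rad) [-0.01 -0.03 -0.05] shift rows(20mm) final axes [-11.39   8.8   -1.68] cur axes [-11.34   8.86  -1.72]
```

```bash
python3 -m creep '0 0 -.05 -.9 .65 -.14 -1;0 0 0 -.95 .7 -.14 -1;0 0 0 -.95 .75 -.14 -1;0 0 0 -.95 .75 -.14 -1;0 0 0 -.95 .75 -.14 -1;0 0 0 -.95 .75 -.14 -1;0 0 0 -.95 .75 -.14 -1;0 0 0 -.95 .75 -.14 -1;0 0 0 -.95 .75 -.14 -1;0 0 0 -.95 .75 -.14 -1;0 0 0 -.95 .75 -.14 -1;0 0 0 -.6 .5 -.14 -1'
python3 -m creep '0 0 0 0 0 0 -1;0 0 0 0 0 0 -1;0 0 0 0 0 0 -1'
python3 - <<'E'
from h import *
from station import r
import cv2
s=r.state();plan(toolR(VF,1),VO+VF@np.array([-.015,.085,.202]),s)
c=r.capture("wrist");cv2.imwrite("pics/w4.png",c["image"])
c={k:v for k,v in c.items() if k!="image"};c["R"],c["t"]=wristcam(c,s["eef_pos"],s["orientation"]);np.save("pics/w4.npy",c,allow_pickle=True)
for p in([0,0,0],[0,178,0],[0,178,66],[0,0,66],[-22,0,4],[-22,178,4],[-22,0,36],[-22,-10,36],[0,-10,36],[0,0,36]): print(p,proj(c,VO+VF@np.array(p)/1e3).round(1))
E
```

```text
time_s: 11.65
eef_pos: [0.5623, -0.3281, 0.236]
orientation: [-0.191, 0.856, 0.47, -0.104]
ft_force: [1.1, 0.8, -2.2]
width: 0.0082
gripper_force: 49.8
time_s: 11.95
eef_pos: [0.5638, -0.3243, 0.2368]
orientation: [-0.191, 0.854, 0.472, -0.103]
ft_force: [1.0, 0.2, -2.1]
width: 0.008
gripper_force: 49.8
rot rows(0.1rad) [-0.01 -0.02  0.05] shift rows(20mm) final axes [-0.55  0.19 -0.02] cur axes [-0.55  0.19 -0.02]
[0, 0, 0] [298.7 272.2]
[0, 178, 0] [302.2 115.6]
[0, 178, 66] [307.  114.1]
[0, 0, 66] [301.9 304.7]
[-22, 0, 4] [280.2 273.8]
[-22, 178, 4] [280.5 115.4]
[-22, 0, 36] [279.9 288.3]
[-22, -10, 36] [279.9 296.3]
[0, -10, 36] [300.1 296.4]
[0, 0, 36] [300.3 288.4]
```

View pics/w4.png

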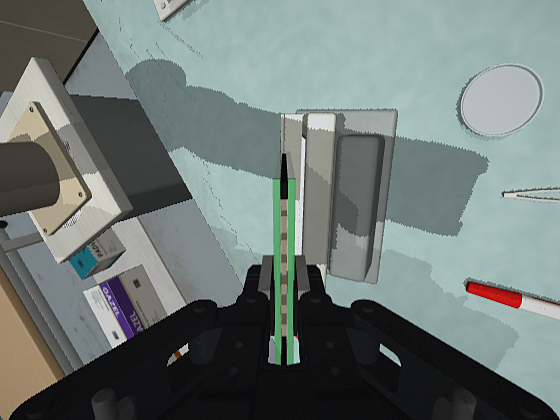

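Ledge shows at cols 281–~303 (predicted 280–302), its +y end near row 113; cassette hangs centred over it. Checking column profile.

```bash
python3 - <<'E'
import cv2
g=cv2.cvtColor(cv2.imread("pics/w4.png"),cv2.COLOR_BGR2GRAY)
for y in(120,130,140,150): print(y,274,g[y,274:344].tolist())
for x in(285,290,295): print(x,105,g[105:125,x].tolist())
E
```

```text
120 274 [118, 117, 117, 119, 119, 122, 118, 147, 158, 131, 79, 160, 154, 150, 149, 148, 146, 146, 145, 141, 140, 180, 179, 136, 232, 175, 174, 239, 157, 94, 102, 102, 96, 123, 218, 219, 216, 215, 216, 216, 216, 215, 216, 216, 216, 216, 216, 215, 215, 217, 217, 216, 216, 216, 216, 216, 215, 216, 217, 217, 180, 145, 76, 103, 106, 105, 105, 104, 103, 101]
130 274 [120, 120, 120, 119, 120, 121, 96, 157, 152, 120, 93, 156, 153, 152, 152, 150, 151, 151, 150, 151, 150, 150, 150, 149, 149, 148, 149, 158, 94, 78, 81, 80, 72, 121, 139, 142, 149, 149, 148, 147, 146, 144, 183, 142, 146, 148, 148, 145, 144, 143, 140, 179, 179, 132, 230, 228, 168, 227, 230, 200, 175, 63, 84, 94, 109, 92, 105, 104, 104, 103]
140 274 [120, 120, 121, 121, 122, 125, 64, 160, 156, 124, 114, 147, 154, 154, 153, 153, 153, 153, 151, 151, 152, 152, 152, 151, 151, 148, 143, 159, 226, 224, 237, 144, 73, 138, 143, 146, 154, 150, 149, 152, 150, 150, 150, 150, 150, 150, 151, 150, 151, 150, 150, 150, 149, 148, 149, 148, 148, 152, 140, 123, 90, 84, 88, 61, 65, 73, 79, 82, 81, 95]
150 274 [120, 121, 121, 120, 123, 125, 71, 151, 153, 107, 126, 135, 154, 156, 154, 154, 152, 152, 151, 152, 152, 152, 153, 153, 152, 151, 144, 205, 222, 221, 235, 104, 98, 144, 146, 151, 152, 152, 151, 150, 151, 152, 150, 151, 150, 151, 150, 150, 150, 151, 148, 148, 148, 148, 147, 147, 149, 147, 127, 116, 70, 90, 65, 64, 70, 75, 81, 92, 104, 103]
285 105 [182, 181, 182, 182, 181, 181, 180, 183, 160, 201, 231, 236, 168, 140, 158, 160, 140, 126, 149, 160]
290 105 [182, 182, 183, 183, 183, 183, 183, 184, 155, 189, 217, 218, 221, 231, 181, 146, 149, 150, 149, 151]
295 105 [181, 181, 181, 182, 183, 187, 192, 176, 107, 176, 220, 218, 216, 220, 228, 180, 146, 149, 151, 150]
```

```bash
python3 -m creep '0 0 .05 -.3 .27 0 -1;0 0 0 0 .27 .2 -1;0 0 0 0 0 .5 -1;0 0 0 0 0 .6 -1;0 0 0 0 0 .6 -1;0 0 0 0 0 .6 -1;0 0 0 0 0 .6 -1;0 0 0 0 0 .5 -1;0 0 0 0 0 .3 -1;0 0 0 0 0 0 -1;0 0 0 0 0 0 -1;0 0 0 0 0 0 -1'
python3 - <<'E'
from h import *
from station import r
import cv2
s=r.state();plan(toolR(VF,1),VO+VF@np.array([-.008,.085,.107]),s)
c=r.capture("side");cv2.imwrite("pics/s5.png",cv2.resize(c["image"][110:230,280:400],None,fx=5,fy=5,interpolation=cv2.INTER_CUBIC))
E
```

```text
time_s: 13.2
eef_pos: [0.5412, -0.3186, 0.1619]
orientation: [-0.189, 0.856, 0.47, -0.104]
ft_force: [0.1, -0.2, -1.9]
width: 0.0082
gripper_force: 49.8
rot rows(0.1rad) [ 0.01 -0.01 -0.01] shift rows(20mm) final axes [-0.18 -0.04  0.87] cur axes [-0.18 -0.04  0.87]
```

View pics/s5.png

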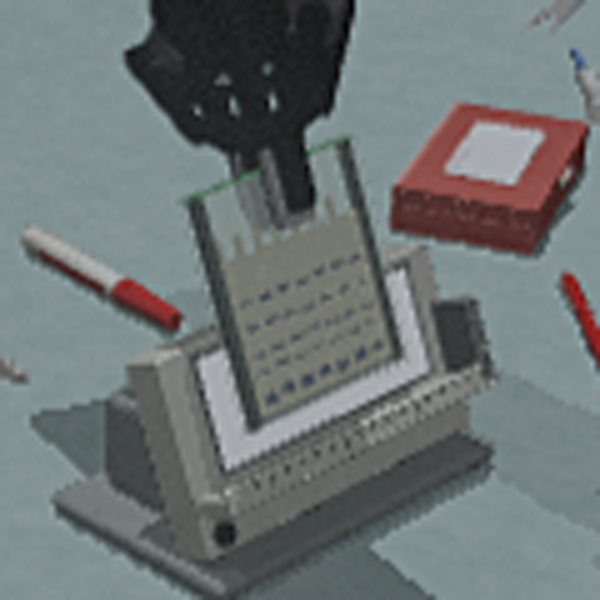

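The cassette hangs squarely just in front of the face, its lower edge a little above the ledge (about (250,430)–(400,360) in the crop). I'll lower it gently.

```bash
python3 -m creep '0 0 0 0 0 .2 -1;0 0 0 0 0 .2 -1;0 0 0 0 0 .15 -1;0 0 0 0 0 .1 -1;0 0 0 0 0 .05 -1;0 0 0 0 0 0 -1'
python3 -m creep '0 0 0 0 0 .05 -1;0 0 0 0 0 .05 -1;0 0 0 0 0 .05 -1;0 0 0 0 0 0 -1'
python3 -m creep '0 0 0 0 0 .05 -1;0 0 0 0 0 0 -1'
python3 -c "
from h import *
plan(toolR(VF,1),VO+VF@np.array([-.008,.085,.107]))"
```

```text
time_s: 13.85
eef_pos: [0.5357, -0.315, 0.1485]
orientation: [-0.19, 0.856, 0.47, -0.104]
ft_force: [0.1, 1.2, -2.1]
width: 0.0083
gripper_force: 49.9
time_s: 14.25
eef_pos: [0.5347, -0.3144, 0.1459]
orientation: [-0.19, 0.856, 0.47, -0.104]
ft_force: [-0.6, 0.3, -1.5]
width: 0.0084
gripper_force: 50.0
time_s: 14.45
eef_pos: [0.5347, -0.3144, 0.1457]
orientation: [-0.19, 0.856, 0.47, -0.104]
ft_force: [1.4, 0.0, 3.2]
width: 0.0087
gripper_force: 50.5
rot rows(0.1rad) [ 0.01 -0.01 -0.01] shift rows(20mm) final axes [-0.18 -0.02 -0.02] cur axes [-0.18 -0.02 -0.03]
```

```bash
python3 -m creep '0 0 0 0 .05 -.02 -1;0 0 0 0 .05 0 -1;0 0 0 0 0 0 -1'
python3 -m creep '0 0 0 0 .04 0 -1;0 0 0 0 0 0 -1'
python3 -m creep '0 0 0 0 .04 0 -1;0 0 0 0 0 0 -1'
```

```text
time_s: 14.75
eef_pos: [0.5358, -0.3151, 0.1451]
orientation: [-0.19, 0.856, 0.47, -0.104]
ft_force: [-0.4, -0.3, 4.0]
width: 0.0081
gripper_force: 50.7
time_s: 14.95
eef_pos: [0.5361, -0.3153, 0.1449]
orientation: [-0.191, 0.856, 0.469, -0.104]
ft_force: [-1.3, 1.5, 6.8]
width: 0.008
gripper_force: 51.0
time_s: 15.15
eef_pos: [0.5363, -0.3154, 0.1449]
orientation: [-0.191, 0.856, 0.469, -0.105]
ft_force: [-2.9, 1.7, 9.2]
width: 0.0082
gripper_force: 51.1
```

```bash
python3 -m creep '0 0 0 0 0 -.02 -1;0 0 0 -.1 0 0 -1;0 0 0 -.15 0 0 -1;0 0 0 -.2 0 0 -1;0 0 0 -.2 0 0 -1;0 0 0 -.2 0 0 -1;0 0 0 0 0 0 -1'
python3 -c "
from h import *
plan(toolR(VF,1),VO+VF@np.array([-.0045,.055,.107]))"
```

```text
time_s: 15.85
eef_pos: [0.53, -0.3254, 0.1453]
orientation: [-0.194, 0.855, 0.47, -0.101]
ft_force: [1.6, 8.2, 9.4]
width: 0.0081
gripper_force: 51.3
rot rows(0.1rad) [-0.04 -0.1   0.02] shift rows(20mm) final axes [-1.09  0.05 -0.  ] cur axes [-1.09  0.05 -0.01]
```

```bash
python3 -m creep '0 0 0 0 0 -.03 -1;0 0 0 -.15 0 0 -1;0 0 0 -.15 0 0 -1;0 0 0 -.15 0 0 -1;0 0 0 0 0 0 -1'
python3 -c "
from h import *
plan(toolR(VF,1),VO+VF@np.array([-.0045,.055,.107]))"
```

```text
time_s: 16.35
eef_pos: [0.5243, -0.3342, 0.1451]
orientation: [-0.193, 0.855, 0.47, -0.102]
ft_force: [-0.2, 7.0, 6.8]
width: 0.0082
gripper_force: 50.8
rot rows(0.1rad) [-0.05 -0.07  0.  ] shift rows(20mm) final axes [-0.57  0.06 -0.01] cur axes [-0.57  0.06 -0.02]
```

```bash
python3 -m creep '0 0 0 -.12 0 0 -1;0 0 0 -.12 0 0 -1;0 0 0 -.1 0 0 -1;0 0 0 0 0 0 -1'
python3 -m creep '0 0 0 -.06 0 0 -1;0 0 0 -.06 0 0 -1;0 0 0 0 0 0 -1'
python3 -c "
from h import *
plan(toolR(VF,1),VO+VF@np.array([-.0045,.055,.107]))"
```

```text
time_s: 16.75
eef_pos: [0.5209, -0.3395, 0.1452]
orientation: [-0.194, 0.855, 0.47, -0.102]
ft_force: [1.1, 7.7, 7.0]
width: 0.0078
gripper_force: 50.9
time_s: 17.05
eef_pos: [0.5198, -0.3412, 0.1452]
orientation: [-0.194, 0.855, 0.47, -0.102]
ft_force: [0.3, 8.2, 6.9]
width: 0.008
gripper_force: 50.9
rot rows(0.1rad) [-0.05 -0.08  0.01] shift rows(20mm) final axes [-0.15  0.06 -0.01] cur axes [-0.15  0.06 -0.01]
```

```bash
for i in 1; do python3 -m creep '0 0 0 -.06 0 0 -1;0 0 0 0 0 0 -1'; python3 -m creep '0 0 0 -.06 0 0 -1;0 0 0 0 0 0 -1'; python3 -m creep '0 0 0 -.06 0 0 -1;0 0 0 0 0 0 -1'; done
python3 -c "
from h import *
plan(toolR(VF,1),VO+VF@np.array([-.0045,.055,.107]))"
```

```text
time_s: 17.25
eef_pos: [0.5193, -0.342, 0.1452]
orientation: [-0.194, 0.855, 0.47, -0.102]
ft_force: [1.0, 8.0, 6.9]
width: 0.0082
gripper_force: 50.9
time_s: 17.45
eef_pos: [0.5187, -0.343, 0.1452]
orientation: [-0.194, 0.855, 0.47, -0.102]
ft_force: [0.8, 8.1, 6.9]
width: 0.0082
gripper_force: 50.9
time_s: 17.65
eef_pos: [0.5183, -0.3435, 0.1452]
orientation: [-0.194, 0.855, 0.47, -0.101]
ft_force: [2.3, 9.9, 7.7]
width: 0.0082
gripper_force: 50.9
rot rows(0.1rad) [-0.05 -0.09  0.02] shift rows(20mm) final axes [-0.02  0.06 -0.01] cur axes [-0.02  0.06 -0.01]
```

Force is starting to rise, which suggests the stop. A couple more small steps to confirm.

```bash
python3 -m creep '0 0 0 -.05 0 0 -1;0 0 0 0 0 0 -1'; python3 -m creep '0 0 0 -.05 0 0 -1;0 0 0 0 0 0 -1'
python3 - <<'E'
from h import *
from station import r
import cv2
s=r.state();plan(toolR(VF,1),VO+VF@np.array([-.0045,.055,.107]),s)
a=r.capture("side")["image"][140:220,310:410];b=r.capture("top")["image"][205:305,298:398]
o=np.zeros((400,800,3),np.uint8);o[:320,:400]=cv2.resize(a,(400,320),interpolation=2);o[:,400:]=cv2.resize(b,(400,400),interpolation=2);cv2.imwrite("pics/s6.png",o)
E
```

```text
time_s: 17.85
eef_pos: [0.5183, -0.3435, 0.1453]
orientation: [-0.195, 0.855, 0.47, -0.101]
ft_force: [3.3, 11.8, 7.2]
width: 0.0078
gripper_force: 51.1
time_s: 18.05
eef_pos: [0.5183, -0.3437, 0.1454]
orientation: [-0.195, 0.855, 0.47, -0.1]
ft_force: [2.3, 12.2, 8.7]
width: 0.0081
gripper_force: 51.2
rot rows(0.1rad) [-0.05 -0.12  0.04] shift rows(20mm) final axes [-0.01  0.06 -0.  ] cur axes [-0.01  0.06 -0.  ]
```

View pics/s6.png

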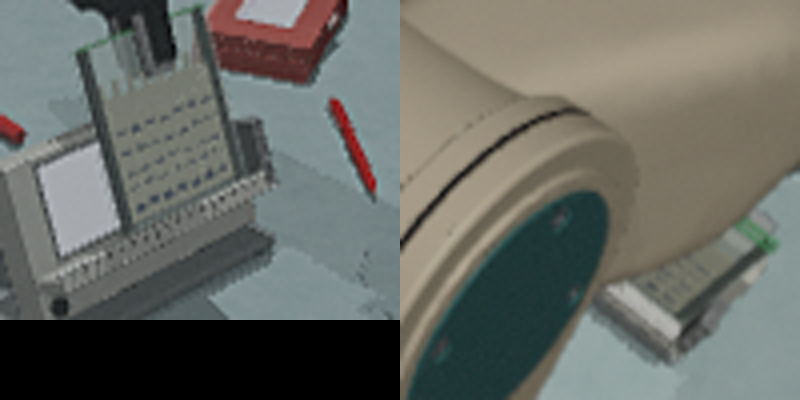

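```bash
python3 -m creep '0 0 0 .06 0 -.04 -1;0 0 0 0 0 0 -1;0 0 0 0 0 0 -1' 20; python3 -m creep '0 0 0 0 0 0 -.8;0 0 0 0 0 0 -.75;0 0 0 0 0 0 -.7;0 0 0 0 0 0 -.6;0 0 0 0 0 0 -.5;0 0 0 0 0 0 -.45;0 0 0 0 0 0 -.45'
python3 - <<'E'
from h import *
from station import r
import cv2
s=r.state();plan(toolR(VF,1),VO+VF@np.array([-.0045,.055,.107]),s)
cv2.imwrite("pics/s7.png",cv2.resize(r.capture("wrist")["image"],(560,420)))
E
```

```text
time_s: 18.45
eef_pos: [0.5183, -0.3437, 0.1454]
orientation: [-0.195, 0.855, 0.47, -0.101]
ft_force: [1.6, 10.3, 5.2]
width: 0.0081
gripper_force: 50.7
time_s: 19.15
eef_pos: [0.5166, -0.35, 0.1454]
orientation: [-0.19, 0.856, 0.469, -0.104]
ft_force: [-0.8, -1.0, 0.2]
width: 0.0239
gripper_force: 0.0
rot rows(0.1rad) [-0.   -0.01 -0.02] shift rows(20mm) final axes [ 0.31 -0.03  0.04] cur axes [ 0.31 -0.03  0.04]
```

View pics/s7.png

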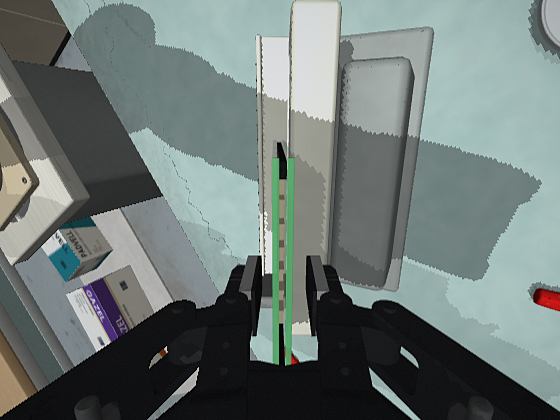

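The fingers stand clear on both sides and the cassette leans on the panel face. I'll withdraw straight back along the tool axis.

```bash
python3 -m creep '0 0 0 0 0 -.3 -.45;0 0 0 0 0 -.4 -.45;0 0 0 0 0 -.6 -.45;0 0 0 0 0 -.8 -.45;0 0 0 0 0 -.9 -.45;0 0 0 0 0 -1 -.45;0 0 0 0 0 -1 -.45;0 0 0 0 0 -1 -.45;0 0 0 0 0 -.8 -.45;0 0 0 0 0 -.3 -.45;0 0 0 0 0 0 -.45;0 0 0 0 0 0 -.45'
python3 - <<'E'
from h import *
from station import r
import cv2
np.set_printoptions(suppress=True)
s=r.state();c=r.capture("wrist");c["R"],c["t"]=wristcam(c,s["eef_pos"],s["orientation"])
im=c["image"]
print([proj(c,VO+VF@np.array(p)/1e3).round(1).tolist() for p in([-4.5,0,110],[-4.5,110,110])])
m=cv2.inRange(cv2.cvtColor(im,cv2.COLOR_BGR2HSV),(45,60,30),(80,255,255))
for y in range(120,330,12):
    x=np.where(m[y,240:340])[0]+240
    if len(x): print(y,x.min(),x.max())
S=r.capture("side");a=S["image"][140:340,230:410];cv2.imwrite("pics/s8.png",cv2.resize(a,(540,600),interpolation=2))
for y in(0,110):
  for z in(0,110): print(y,z,((proj(S,VO+VF@np.array([-9,y,z])/1e3)-[230,140])*3).round(0))
E
```

```text
time_s: 20.4
eef_pos: [0.567, -0.3819, 0.2737]
orientation: [-0.19, 0.856, 0.469, -0.104]
ft_force: [0.0, -0.3, 0.9]
width: 0.0236
gripper_force: 0.0
[[282.9, 259.5], [282.6, 140.5]]
144 279 288
156 279 288
168 279 288
180 279 288
192 279 288
204 279 288
216 279 288
228 279 287
240 279 287
252 278 287
0 0 [424. 131.]
0 110 [392.   1.]
110 0 [336. 177.]
110 110 [299.  39.]
```

View pics/s8.png

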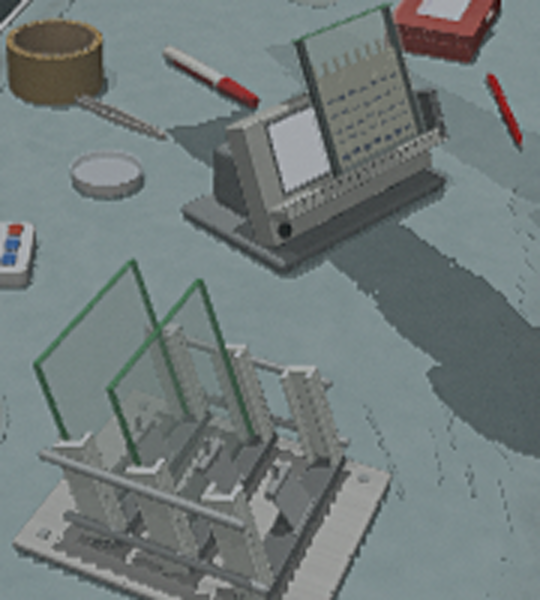

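```bash
python3 -c "
from station import r
print(r.close_job())"
```

```text
the job is handed in; nothing more can be done
None
```

The job is handed in after about 20 s of robot time, with no verdict returned: the last pictures show the cassette released and leaning flush on the viewer's face. It stopped advancing against the end stop before release. Both plain plates are still in the rack, and the dish and timer looked in place, but the bottle was out of the last view.

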